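# Lock the violet canister onto the screw store

### The job

Put the violet canister back on the blue drum of the stacking screw store beside the lathe: lower it through the open bow-tie gap (yellow marks) in the drum's top until it stands on the socket floor, then turn it a quarter turn clockwise, seen from above, so that its lugs lock under the flange beneath the red marks, and let go. Leave the amber and green canisters standing where they are.

Things in the scene. Friction and masses are not known exactly. Their poses are not given: they have to be found in the camera images.
- violet: Violet canister, 0.18-0.35 kg, upright. Body 56 mm dia, lid 60 mm dia with its top 60 mm above the underside. On it a grip bar 50 long (x), 14 thick (y), 60 to 92 mm above the underside: pinch across its thickness. At the foot two lugs along +x and -x, in line with the bar: 16 wide, 8 high, tips 50 mm from the axis. Origin: centre of underside, z up. A half turn about z changes nothing.
- amber: The same shape and size as the violet one (amber), same origin and axes; a bystander, to be left standing.
- green: The same shape and size as the violet one (green), same origin and axes; a bystander, to be left standing.
- socket (a point): Socket floor centre, in a fixed blue drum 130 mm dia; floor 60, rim 77 mm above bench, z up. A flange (underside 12 mm above the floor) reaches in to 37 mm from the axis, cut away within 35 deg of +x and -x (yellow marks): lugs along x drop in, 9 mm play. Seated canister: origin here. Clockwise from above, lugs slide freely under it to lie along y (red marks); stop near 100 deg. Other way blocked.
Things that resemble listed ones, but are neither listed nor needed, are in the scene too. Of the things like the violet, leave any that is pink; of the rest the larger one is meant.

How it is judged (in metres and radians):
On the way:
1. the violet canister stands on the socket floor, its lugs below the flange (z of violet in the frame of socket between -0.005 and 0.005 m and horizontal distance between violet and socket below 0.015 m and angle between violet's own z axis and vertical below 0.12 rad), for 0.1 s.
At the end, for the whole second after the job is handed in: The violet canister stands upright (within 7 degrees) on the socket floor (within 5 mm in height, 15 mm sideways), turned so that its lugs lie within 25 degrees of the red marks, released and at rest; the amber and green canisters are within 30 mm of where they started (all of step 1 and angle between the x axis of violet and the y axis of socket, either way round below 0.44 rad and linear speed of violet below 0.02 m/s and angular speed of violet below 0.2 rad/s and distance of each of amber, green from where it was at the start of the episode below 0.03 m); the robot touches nothing.
It fails at once if the amber canister is shifted 30 mm or more, or tipped over (distance of amber from where it was at the start of the episode above 0.03 m or angle between amber's own z axis and vertical above 0.5 rad).
It fails at once if the green canister is shifted 30 mm or more, or tipped over (distance of green from where it was at the start of the episode above 0.03 m or angle between green's own z axis and vertical above 0.5 rad).
It also fails if it takes over 45 s, if anything falls off the work surface, if the arm or the gripper's body presses on something with over 40 N, if the wrist force passes 120 N, or if a joint passes its speed limit or range.

### The arm

A 6-joint arm with a two-finger parallel gripper is mounted at the origin on the work surface. World frame = base frame: x ahead of the robot, y to its left, z up, the work surface at z = 0. Lengths are in m, angles in degrees, forces in N, time in s.
With the tool pointing down it reaches from about 0.25 to 0.725 m from the base axis. Payload 9.7 kg.
Tool frame: the origin (TCP) lies at the very end of the fingers, on their centre line; the grasp point (between the pads) lies 19 mm behind it; x points along the fingers, z is the direction in which the jaws open and shut, and the axes are right-handed (so a half turn about x gives the same grasp; the last joint's range is limited). The gripper opens to 85 mm and grips with 20 to 120 N. Pads are 22 mm wide; open, the fingers measure 114 mm over their backs; the gripper's body (76 mm by 85 mm) begins 54 mm behind the grasp point. The pads swing forward as they close: fully open they stand 13 mm farther back than shut.
Start: joints at [-68.927, 4.979, 10.078, 95.1, 0, 90], TCP at [0.198, -0.513, 0.231] pointing down, gripper open.
Joint ranges: [-179.16, 179.16], [-48.56, 103.87], [-65.8, 70.77], [-126.05, 130.52], [-82.76, 87.17], [-180, 180]. Speed limits (degrees/s): [127.2, 127.2, 147.25, 180, 180, 180].

### API

Orientations are given as [roll, pitch, yaw] about the fixed x, y, z axes, in that order (R = Rz(yaw) Ry(pitch) Rx(roll)).
In Python, from workcell import sensors, vision, job_done gives the robot as it stands.
- The arm moves only by the tool carry_out, never from a script. Its argument "increments" is a list of rows, each a list of 7 numbers: the turn, a rotation vector about the tool's x, y, z in degrees, then the shift along the tool's x, y, z in mm, then the opening in per cent of the stroke, from 0 (shut) to 100 (fully open). A call has 1 to 12 rows; each row shifts and turns the commanded pose from where the row before left it, along the tool's axes as they then stand; what a row does not reach is not made up. A row lasts 1/8 s, in which the tool goes at most 62.5 mm and 10.7 degrees, less where a joint would pass 70% of its speed; a pose out of reach is approached as far as the arm can. A call is refused whole if a number of a shift passes 62.5 or a number of a turn 10.7, either way. A call with a gripper value outside its range is refused whole. The fingers move at their own pace and stop on an object; "squeeze" is the grip in N (left out, the last holds). Time passes only in rows, so rows that do not move let the fingers close. It gives the time, the measured TCP pose, the force and the opening at its end, in the units of the state.
- sensors.get_obs(): the state, without advancing time (a new reading comes with each control period).
- vision.camera(name): name is "side" or "top" or "wrist"; returns the picture (420x560x3 uint8, red, green, blue); there is no depth.
- vision.calibration(name): a dict with "camera_matrix" (3x3 intrinsics, pixels), "extrinsics" (4x4, takes a point from world to camera coordinates); the wrist camera has in their place "mount" (4x4, takes a point from camera to tool coordinates, whose origin is the TCP and whose axes are the tool frame's). Camera axes: x right, y up, looking along -z (the intrinsics and any distortion apply to the point x, -y, -z); pixel columns grow to the right and rows downward; lengths in m; the calibration is good to about 2 mm. The wrist camera is an equidistant fisheye: a pixel r from the principal point sees the ray r / f radians off the axis. A picture is of the moment at which its call begins: read the wrist's pose just before it. calibration takes no time and is no camera call.
- job_done(): hands the job in, once; it reports no verdict.
The state is a dict: "time": time; "q": joint angles; "qd": joint speeds; "joint_efforts": joint torques, N m; "ee_pos": TCP position; "tcp_rot": TCP orientation; "wrist_force": force on the tool from outside, world axes, zero at the start; "torque": the same for the moment, N m; "opening": finger opening in m.
Only numpy, scipy, OpenCV 4.12 (cv2) and the standard library are available. Lean on these libraries where they do the work, as an engineer would, in place of code of your own. Each camera call takes 0.05 s, during which the arm holds its last target.

## Working session

There is one attempt and no reset: what is moved stays moved. The work goes in short steps, Python scripts to look and compute and a tool call to move; the robot and the scene stay as the last step left them, time stands still between calls to the robot, and variables do not carry over. Pictures are saved under pics/ and viewed, and the job is handed in when it is done.

Besides the shell and the picture viewer there is one more tool, called after ">>>" as name(argument=value, ...), one argument or row to a line, values as JSON. carry_out: Moves the arm, as the interface text tells. Its arguments: {"type":"object","properties":{"increments":{"type":"array"},"squeeze":{"type":"number"}},"required":["increments"]}

```bash
mkdir -p pics
cat > h.py <<'E'
import numpy as np,cv2
from workcell import sensors,vision,job_done
def snap(n,fn):
    im=vision.camera(n); cv2.imwrite('pics/'+fn,im[:,:,::-1]); return im
def ray(n,u,v):
    c=vision.calibration(n);K=np.array(c['camera_matrix']);E=np.array(c['extrinsics'])
    d=np.array([(u-K[0,2])/K[0,0],-(v-K[1,2])/K[1,1],-1.]);R=E[:3,:3]
    return -R.T@E[:3,3],R.T@d
def onz(n,u,v,z):
    o,d=ray(n,u,v);return o+d*(z-o[2])/d[2]
def proj(n,p):
    c=vision.calibration(n);K=np.array(c['camera_matrix']);E=np.array(c['extrinsics'])
    q=E[:3,:3]@np.array(p)+E[:3,3];return K[0,0]*q[0]/-q[2]+K[0,2],K[1,1]*-q[1]/-q[2]+K[1,2]
E
python3 - <<'E'
from h import *
np.set_printoptions(precision=4,suppress=True)
print(sensors.get_obs())
for n in('side','top','wrist'):
    snap(n,n+'0.png');print(n,vision.calibration(n))
E
```

```text
{'time': 0.0, 'q': array([-68.9287,   5.0118,  10.0338,  95.0996,   0.0021,  89.9995]), 'qd': array([ 0.0473,  0.034 , -0.0013, -0.0308, -0.0073, -0.0552]), 'joint_efforts': array([  0.0002, -52.0384,  46.4808,   0.0162,   0.0001,   0.    ]), 'ee_pos': array([ 0.1977, -0.513 ,  0.2306]), 'tcp_rot': array([178.4553,  89.9224, 109.5271]), 'wrist_force': array([-0.7063, -0.6101, -0.4805]), 'torque': array([ 0.027 , -0.0498, -0.0367]), 'opening': 0.08559207660631472}
side {'camera_matrix': array([[493.6083,   0.    , 279.2642],
       [  0.    , 493.6083, 207.1506],
       [  0.    ,   0.    ,   1.    ]]), 'extrinsics': array([[ 0.9909, -0.1333,  0.0193, -0.5698],
       [ 0.0705,  0.635 ,  0.7693, -0.0727],
       [-0.1148, -0.7609,  0.6386, -0.9682],
       [ 0.    ,  0.    ,  0.    ,  1.    ]])}
top {'camera_matrix': array([[426.0256,   0.    , 290.2251],
       [  0.    , 426.0256, 206.3423],
       [  0.    ,   0.    ,   1.    ]]), 'extrinsics': array([[ 0.023 , -0.9988, -0.043 , -0.03  ],
       [ 0.9872,  0.016 ,  0.1584, -0.5602],
       [-0.1575, -0.0461,  0.9864, -0.7779],
       [ 0.    ,  0.    ,  0.    ,  1.    ]])}
wrist {'camera_matrix': array([[325.1923,   0.    , 281.6831],
       [  0.    , 325.1923, 209.2639],
       [  0.    ,   0.    ,   1.    ]]), 'mount': array([[ 0.0016,  0.2718, -0.9624, -0.1427],
       [-0.0004,  0.9624,  0.2718,  0.069 ],
       [ 1.    ,  0.    ,  0.0016,  0.0002],
       [ 0.    ,  0.    ,  0.    ,  1.    ]])}
```

View pics/side0.png

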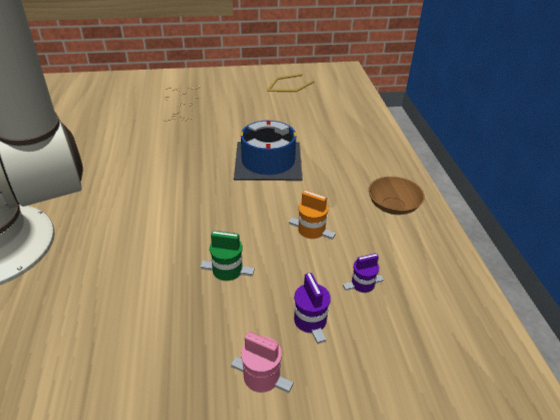

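View pics/top0.png

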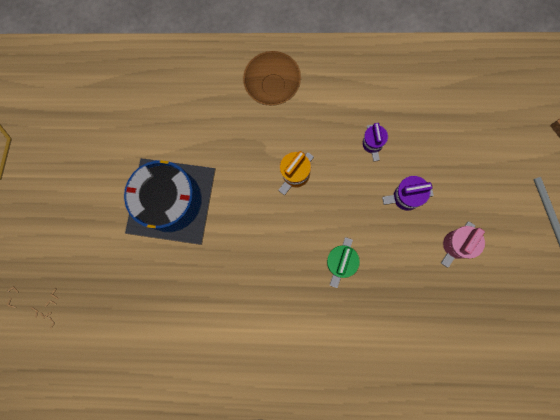

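View pics/wrist0.png

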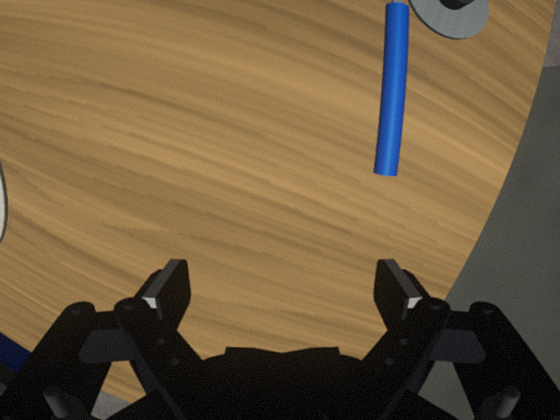

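Candidates for violet: the large violet at top (412,192) / side (311,305), the small violet at top (376,138) / side (365,272), and the pink one at top (467,242) / side (262,362). Pink is ruled out, and of the two violets the larger is meant, so I choose the one at top (412,192). Next is a close crop to check that.

Run:
```python
import cv2,numpy as np
t=cv2.imread('pics/top0.png');s=cv2.imread('pics/side0.png')
f=lambda im,u0,v0,w,h,k:cv2.resize(im[v0:v0+h,u0:u0+w],None,fx=k,fy=k,interpolation=cv2.INTER_CUBIC)
a=f(t,360,110,90,110,5)[:550,:400];b=f(s,270,250,80,110,5)
cv2.imwrite('pics/c1.png',np.hstack([f(t,360,110,80,110,5),b]))
cv2.imwrite('pics/c2.png',np.hstack([f(t,115,150,110,100,4),cv2.copyMakeBorder(f(s,230,110,80,80,4.2),0,64,0,0,0)]))
```

```text
(no output)
```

View pics/c1.png

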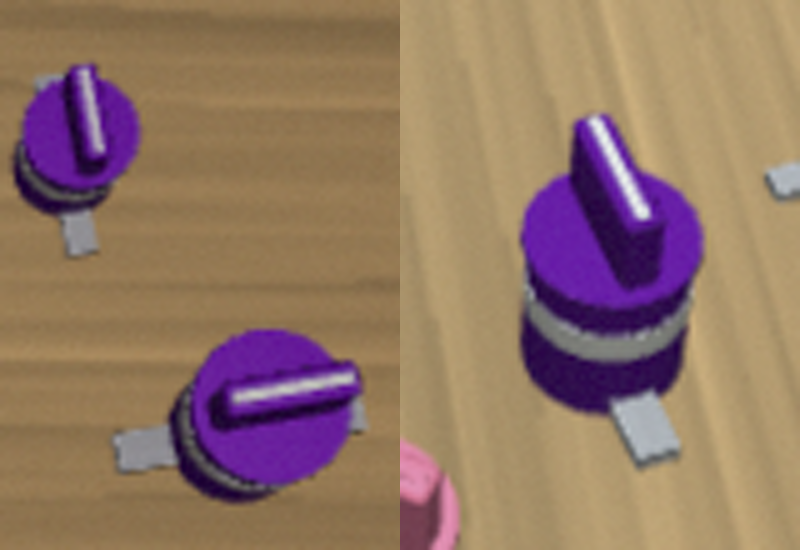

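View pics/c2.png

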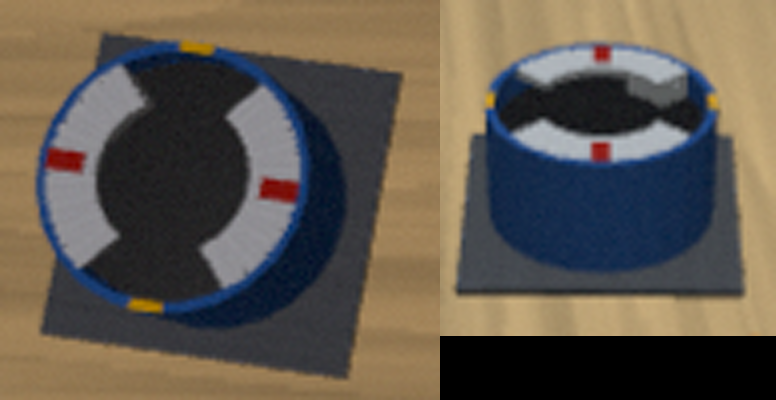

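The crop shows the large violet with a white stripe on its bar, and the drum with yellow gaps at top and bottom (yellow pixels (164,162) and (151,226)) and red marks left and right. Measuring both now.

```bash
cat > m.py <<'E'
from h import *
np.set_printoptions(precision=4,suppress=True)
def tri(a,b):
    (o,d),(p,e)=a,b
    A=np.stack([d,-e],1);s=np.linalg.lstsq(A,p-o,rcond=None)[0]
    P,Q=o+d*s[0],p+e*s[1];return (P+Q)/2,np.linalg.norm(P-Q)
def blobs(im,f,roi,amin=4):
    u0,v0,u1,v1=roi;h=cv2.cvtColor(im,cv2.COLOR_RGB2HSV)
    m=f(h).astype(np.uint8);k=np.zeros_like(m);k[v0:v1,u0:u1]=m[v0:v1,u0:u1]
    n,l,st,c=cv2.connectedComponentsWithStats(k)
    return [(c[i],st[i,4],l==i) for i in range(1,n) if st[i,4]>=amin]
red=lambda h:((h[...,0]<6)|(h[...,0]>174))&(h[...,1]>150)&(h[...,2]>80)
yel=lambda h:(h[...,0]>18)&(h[...,0]<30)&(h[...,1]>160)&(h[...,2]>100)
white=lambda h:(h[...,1]<90)&(h[...,2]>150)
pur=lambda h:(h[...,0]>125)&(h[...,0]<145)&(h[...,1]>100)&(h[...,2]>40)
E
python3 - <<'E'
from m import *
I={n:cv2.imread(f'pics/{n}0.png')[:,:,::-1].copy() for n in('top','side')}
roi={'top':(115,150,205,245),'side':(232,112,305,180)}
for n in I:
  for nm,f in(('red',red),('yel',yel)):
    for c,a,_ in blobs(I[n],f,roi[n]): print(n,nm,c,a,onz(n,*c,.077))
rs={'top':(398,175,440,200),'side':(300,265,330,300)}
for n in I:
  for c,a,m in blobs(I[n],white,rs[n],6):
    ys,xs=np.nonzero(m);(cx,cy),_,_=cv2.minAreaRect(np.c_[xs,ys].astype(np.float32))
    vx,vy,_,_=cv2.fitLine(np.c_[xs,ys].astype(np.float32),2,0,.01,.01).ravel()
    t=(xs-cx)*vx+(ys-cy)*vy
    e=[(cx+vx*k,cy+vy*k) for k in(t.min(),t.max())]
    P=[onz(n,*q,.092) for q in e];d=P[1]-P[0]
    print(n,'stripe',e,a,P,(P[0]+P[1])/2,np.linalg.norm(d),np.degrees(np.arctan2(d[1],d[0])))
print(tri(ray('top',419.3,187.6),ray('side',314.3,283.4)))
E
```

```text
top red [130.6216 189.4865] 37 [0.5829 0.2827 0.077 ]
top red [184.1538 197.    ] 39 [0.57   0.1792 0.077 ]
top yel [163.5 161.5] 20 [0.6382 0.2234 0.077 ]
top yel [150.6667 226.0476] 21 [0.5141 0.2389 0.077 ]
side red [268. 122.] 9 [0.5839 0.2828 0.077 ]
side red [267.6 145.4] 15 [0.5709 0.1786 0.077 ]
side yel [241.4 133.2] 5 [0.5158 0.2374 0.077 ]
side yel [294.6 133.8] 5 [0.6398 0.222  0.077 ]
top stripe [(np.float64(406.98887207079554), np.float64(188.93375798360407)), (np.float64(430.1745326138084), np.float64(185.03899610691255))] 53 [array([ 0.5883, -0.2315,  0.092 ]), array([ 0.5961, -0.273 ,  0.092 ])] [ 0.5922 -0.2523  0.092 ] 0.042220711088083805 -79.41166171769659
side stripe [(np.float64(308.49365685419156), np.float64(271.23532914769027)), (np.float64(319.3881221338908), np.float64(292.803957065109))] 73 [array([ 0.5908, -0.227 ,  0.092 ]), array([ 0.5996, -0.2738,  0.092 ])] [ 0.5952 -0.2504  0.092 ] 0.04767958907843759 -79.39535682502637
side stripe [(np.float64(316.8859960461646), np.float64(282.20636838692934)), (np.float64(325.89791157923383), np.float64(287.18480021468946))] 13 [array([ 0.5999, -0.2518,  0.092 ]), array([ 0.6121, -0.2637,  0.092 ])] [ 0.606  -0.2578  0.092 ] 0.017011273227068358 -44.34442716953359
(array([ 0.5933, -0.2538,  0.0915]), np.float64(0.0041730032328201475))
```

```bash
cat >> m.py <<'E'
from scipy.spatial.transform import Rotation as Ro
def go(tp,psi):
    """to reach position tp, tool down, jaw(tool z) at world angle psi"""
    o=sensors.get_obs();r,p,y=o['tcp_rot'];R=Ro.from_euler('xyz',[r,p,y],degrees=True).as_matrix()
    q=np.radians(psi);z=np.array([np.cos(q),np.sin(q),0]);x=np.array([0,0,-1.]);T=np.c_[x,np.cross(z,x),z]
    d=np.array(tp)-o['ee_pos']
    print('t',o['time'],'pos',o['ee_pos'],'q',o['q'],'jaw',np.degrees(np.arctan2(R[1,2],R[0,2])),'F',o['wrist_force'],'op',o['opening'])
    print('rotvec',np.degrees(Ro.from_matrix(R.T@T).as_rotvec()),'shift if now',1e3*R.T@d,'shift after turn',1e3*T.T@d)
E
python3 - <<'E'
from m import *
for psi in(10.6,-169.4):go([.5935,-.2518,.16],psi)
E
```

```text
t 0.15 pos [ 0.1977 -0.5131  0.2308] q [-68.9286   5.0075  10.0501  95.0988   0.0033  89.9979] jaw -68.92657148954399 F [-0.4473 -0.1475  0.4264] op 0.08560504332659302
rotvec [-79.5266  -0.0446  -0.0418] shift if now [  70.8842  463.2678 -101.436 ] shift after turn [ 70.7576 184.0277 437.1019]
t 0.15 pos [ 0.1977 -0.5131  0.2308] q [-68.9286   5.0075  10.0501  95.0988   0.0033  89.9979] jaw -68.92657148954399 F [-0.4473 -0.1475  0.4264] op 0.08560504332659302
rotvec [100.4734  -0.0439   0.0469] shift if now [  70.8842  463.2678 -101.436 ] shift after turn [  70.7576 -184.0277 -437.1019]
```

>>> carry_out(
  increments=[
    [-10,0,0,0,0,0,100],
    [-10,0,0,0,0,0,100],
    [-10,0,0,0,0,0,100],
    [-10,0,0,0,0,0,100],
    [-10,0,0,0,0,0,100],
    [-10,0,0,0,0,0,100],
    [-10,0,0,0,0,0,100],
    [-9.5,0,0,0,0,0,100],
    [0,0,0,0,18,43,100],
    [0,0,0,0,18,43,100],
    [0,0,0,0,18,43,100],
    [0,0,0,0,18,43,100],
  ],
  squeeze=40,
)

```text
time: 1.65
ee_pos: [0.3547, -0.4099, 0.2311]
tcp_rot: [117.0, 90.0, 127.6]
wrist_force: [-0.3, -0.1, -0.5]
opening: 0.0855
```

Run:
```python
from m import *
go([.5935,-.2518,.16],10.6)
```

```text
t 1.65 pos [ 0.3547 -0.4099  0.2311] q [-49.1292   3.8883   8.8935  95.0198   0.0009  30.306 ] jaw 10.564816752312598 F [-0.2884 -0.1138 -0.4573] op 0.08552014903479746
rotvec [-0.0352 -0.0067 -0.0131] shift if now [ 71.0529 111.6082 263.7489] shift after turn [ 71.0581 111.4625 263.8091]
```

>>> carry_out(
  increments=[
    [0,0,0,0,18.5,44,100],
    [0,0,0,0,18.5,44,100],
    [0,0,0,0,18.5,44,100],
    [0,0,0,0,18.5,44,100],
    [0,0,0,10,18.5,44,100],
    [0,0,0,20,18.5,44,100],
    [0,0,0,0,0,0,100],
    [0,0,0,0,0,0,100],
  ],
)

```text
time: 2.65
ee_pos: [0.5925, -0.2533, 0.201]
tcp_rot: [159.1, 89.9, 169.7]
wrist_force: [-0.2, 0.2, -0.2]
opening: 0.0854
```

Run:
```python
from m import *
go([.5935,-.2518,.16],10.6)
for n in('wrist','top','side'): snap(n,n+'1.png')
```

```text
t 2.65 pos [ 0.5925 -0.2533  0.201 ] q [-23.1413  17.9608  21.7945  93.8845  -0.0116  56.2614] jaw 10.59731404446296 F [-0.2149  0.1749 -0.1742] op 0.08539215882266538
rotvec [-0.0027 -0.0487 -0.0186] shift if now [41.0339  1.2786  1.275 ] shift after turn [41.0345  1.2918  1.2403]
```

View pics/wrist1.png

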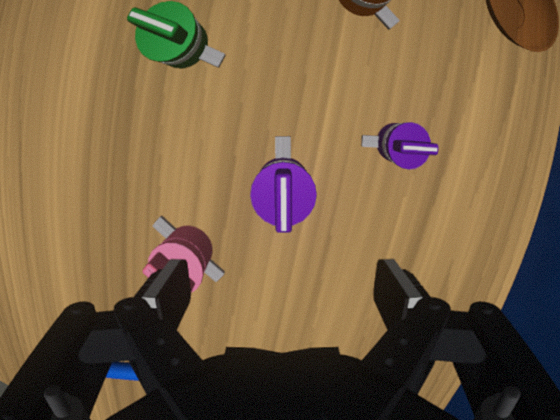

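The wrist view shows the violet bar's stripe vertical at u≈283, rows 178–231, centred between the pads (midpoint ≈282). I'll check the position with wrist rays.

```bash
cat >> m.py <<'E'
def wray(u,v,o):
    c=vision.calibration('wrist');K=np.array(c['camera_matrix']);M=np.array(c['mount'])
    a=np.array([u-K[0,2],v-K[1,2]]);r=np.hypot(*a);th=r/K[0,0];a=a/max(r,1e-9)
    d=np.array([np.sin(th)*a[0],-np.sin(th)*a[1],-np.cos(th)])
    R=Ro.from_euler('xyz',o['tcp_rot'],degrees=True).as_matrix()
    return o['ee_pos']+R@M[:3,3],R@M[:3,:3]@d
def wonz(u,v,o,z):
    p,d=wray(u,v,o);return p+d*(z-p[2])/d[2]
E
python3 - <<'E'
from m import *
im=cv2.imread('pics/wrist1.png')[:,:,::-1].copy();o=sensors.get_obs()
for c,a,m in blobs(im,white,(265,165,305,240),6):
    ys,xs=np.nonzero(m);P=[wonz(xs.mean(),ys.min()-.5,o,.092),wonz(xs.mean(),ys.max()+.5,o,.092)]
    d=P[1]-P[0];print(c,a,ys.min(),ys.max(),(P[0]+P[1])/2,np.linalg.norm(d),np.degrees(np.arctan2(d[1],d[0])))
E
```

```text
[283.3553 204.4375] 304 177 230 [ 0.5934 -0.252   0.092 ] 0.045016440116803086 -79.44579819805644
```

The wrist rays put the bar at (0.5934, −0.2520), angle −79.4°, which agrees with the fixed cameras. Descending now.

>>> carry_out(
  increments=[
    [0,0,0,30,1.3,1.2,100],
    [0,0,0,30,0,0,100],
    [0,0,0,30,0,0,100],
    [0,0,0,20,0,0,100],
    [0,0,0,15,0,0,100],
    [0,0,0,10,0,0,100],
    [0,0,0,0,0,0,100],
    [0,0,0,0,0,0,100],
  ],
)

```text
time: 3.8
ee_pos: [0.5941, -0.252, 0.0672]
tcp_rot: [-33.9, 89.9, -23.3]
wrist_force: [0.2, 0.0, 0.3]
opening: 0.0851
```

Run:
```python
from m import *
go([.5934,-.252,.064],10.6)
snap('wrist','wrist2.png')
```

```text
t 3.8 pos [ 0.5941 -0.252   0.0672] q [-22.9878  17.8316   6.8458  78.9456  -0.0004  56.443 ] jaw 10.569258162871348 F [0.2237 0.0091 0.2652] op 0.08511217056213125
rotvec [-0.0308  0.057   0.0382] shift if now [ 3.1914  0.1517 -0.6686] shift after turn [ 3.1922  0.1499 -0.6654]
```

View pics/wrist2.png

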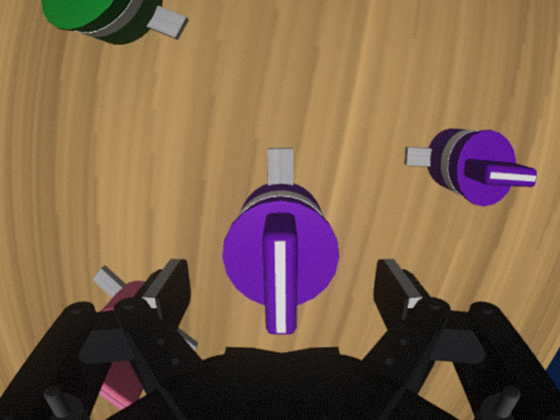

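The bar is centred between the pads at u≈281 and nothing else is close. I'll go 3 mm lower and close.

>>> carry_out(
  increments=[
    [0,0,0,3,0,-0.5,100],
    [0,0,0,0,0,0,0],
    [0,0,0,0,0,0,0],
    [0,0,0,0,0,0,0],
    [0,0,0,0,0,0,0],
    [0,0,0,0,0,0,0],
    [0,0,0,0,0,0,0],
    [0,0,0,0,0,0,0],
  ],
  squeeze=45,
)

```text
time: 4.85
ee_pos: [0.5934, -0.252, 0.0634]
tcp_rot: [-30.0, 90.0, -19.4]
wrist_force: [1.0, 0.3, 1.5]
opening: 0.0134
```

Run:
```python
from m import *
go([.5934,-.252,.19],10.6)
```

```text
t 4.85 pos [ 0.5934 -0.252   0.0634] q [-23.007   17.8511   6.454   78.5767   0.0016  56.4169] jaw 10.576026768463624 F [1.0303 0.2875 1.4755] op 0.013384442559306698
rotvec [-0.024   0.0228  0.0131] shift if now [-126.5557   -0.0662    0.0403] shift after turn [-126.5558   -0.0372   -0.01  ]
```

The opening is 13.4 mm, so the bar is gripped. Lifting, then turning counter-clockwise in the air.

>>> carry_out(
  increments=[
    [0,0,0,-10,0,0,0],
    [0,0,0,-30,0,0,0],
    [0,0,0,-30,0,0,0],
    [0,0,0,-30,0,0,0],
    [-9,0,0,-30,0,0,0],
    [-9,0,0,0,0,0,0],
    [-9,0,0,0,0,0,0],
    [-9,0,0,0,0,0,0],
    [-9,0,0,0,0,0,0],
    [-9,0,0,0,0,0,0],
    [-9,0,0,0,0,0,0],
    [-9.3,0,0,0,0,0,0],
  ],
)

```text
time: 6.35
ee_pos: [0.5929, -0.2518, 0.1933]
tcp_rot: [76.8, 89.9, 160.0]
wrist_force: [0.4, 0.6, -3.7]
opening: 0.013
```

Run:
```python
from m import *
go([.577,.2306,.193],82.9)
snap('side','side3.png')
```

```text
t 6.35 pos [ 0.5929 -0.2518  0.1933] q [-23.0102  17.7809  20.7091  92.9839  -0.0029 -16.1828] jaw 83.17259796108964 F [ 0.4208  0.5753 -3.7274] op 0.012951867310140048
rotvec [ 0.2726  0.0126 -0.0543] shift if now [  0.4639  73.1283 477.0987] shift after turn [  0.2888  75.3977 476.7454]
```

View pics/side3.png

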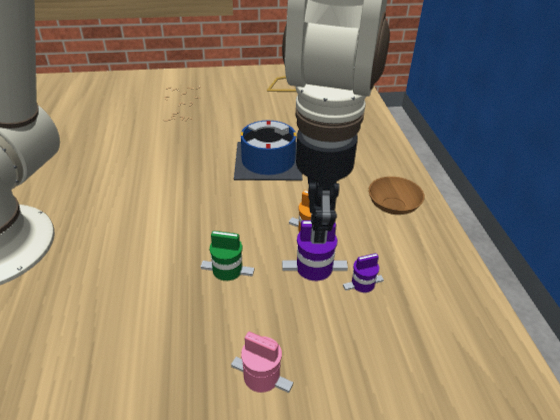

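The canister is lifted level and held, clear of everything else (violet at (316,255)). Carrying it over to the drum.

>>> carry_out(
  increments=[
    [0.3,0,0,0,7.5,47.5,0],
    [0,0,0,0,7.5,47.5,0],
    [0,0,0,0,7.5,47.5,0],
    [0,0,0,0,7.5,47.5,0],
    [0,0,0,0,7.5,47.5,0],
    [0,0,0,0,7.5,47.5,0],
    [0,0,0,0,7.5,47.5,0],
    [0,0,0,0,7.5,47.5,0],
    [0,0,0,0,7.5,47.5,0],
    [0,0,0,0,7.5,47.5,0],
    [0,0,0,0,0,0,0],
    [0,0,0,0,0,0,0],
  ],
)

```text
time: 7.9
ee_pos: [0.5798, 0.2287, 0.1932]
tcp_rot: [138.7, 90.0, -138.8]
wrist_force: [0.7, -1.1, -3.1]
opening: 0.0136
```

Run:
```python
from m import *
go([.577,.2306,.193],82.9)
for n in('wrist','side','top'): snap(n,n+'4.png')
a=cv2.imread('pics/wrist4.png');b=cv2.imread('pics/side4.png')[60:220,180:360]
t=cv2.imread('pics/top4.png')[110:280,70:260]
cv2.imwrite('pics/w4.png',np.hstack([cv2.resize(a,(400,300)),cv2.resize(b,(338,300))]))
```

```text
t 7.9 pos [0.5798 0.2287 0.1932] q [21.5362 14.6955 16.9086 92.259  -0.0164 29.0211] jaw 82.51513791341772 F [ 0.7085 -1.086  -3.1308] op 0.013560676937237764
rotvec [-0.3849 -0.0364 -0.0323] shift if now [0.166  2.988  1.5121] shift after turn [0.1653 2.9778 1.532 ]
```

View pics/w4.png

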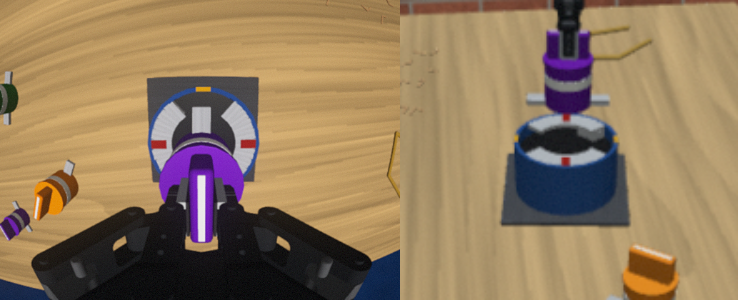

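The lugs line up with the yellow marks in both views, and the wrist view shows red marks either side. Measuring the socket centre from the wrist.

Run:
```python
from m import *
im=cv2.imread('pics/wrist4.png')[:,:,::-1].copy();o=sensors.get_obs()
for nm,f in(('red',red),('yel',yel)):
  for c,a,m in blobs(im,f,(200,100,370,260),12): print(nm,c,a,wonz(*c,o,.077))
```

```text
red [221.4903 201.665 ] 206 [0.5713 0.1786 0.077 ]
red [347.277  200.9531] 213 [0.5845 0.2825 0.077 ]
yel [284.  124.5] 114 [0.5159 0.2383 0.077 ]
```

>>> carry_out(
  increments=[
    [-0.4,0,0,20,3,1.5,0],
    [0,0,0,5,0,0,0],
    [0,0,0,0,0,0,0],
  ],
)

```text
time: 8.43
ee_pos: [0.5772, 0.23, 0.1683]
tcp_rot: [123.4, 90.0, -153.7]
wrist_force: [-0.3, 0.4, -2.6]
opening: 0.0133
```

Run:
```python
from m import *
go([.577,.2306,.127],82.9)
```

```text
t 8.425 pos [0.5772 0.23   0.1683] q [21.729  14.1054 13.4521 89.3734 -0.0021 28.8195] jaw 82.90946178465259 F [-0.253   0.4342 -2.6499] op 0.013299790481876097
rotvec [ 0.0095 -0.0148 -0.0224] shift if now [41.3158  0.2648  0.5527] shift after turn [41.3158  0.281   0.542 ]
```

The wrist gives a socket centre of (0.578, 0.2306), within 1 mm of the other views. Lowering.

>>> carry_out(
  increments=[
    [0,0,0,10,0,0.5,0],
    [0,0,0,10,0,0,0],
    [0,0,0,10,0,0,0],
    [0,0,0,8,0,0,0],
    [0,0,0,3,0,0,0],
    [0,0,0,1,0,0,0],
    [0,0,0,1,0,0,0],
    [0,0,0,0,0,0,0],
  ],
)

```text
time: 9.43
ee_pos: [0.5774, 0.2312, 0.1255]
tcp_rot: [-61.2, 90.0, 21.8]
wrist_force: [-0.3, -0.6, -4.4]
opening: 0.0133
```

Run:
```python
from m import *
go([.577,.2306,.1234],82.9)
```

```text
t 9.425 pos [0.5774 0.2312 0.1255] q [21.8212 14.0362  8.6522 84.5934 -0.     28.8494] jaw 82.97178775450665 F [-0.2978 -0.6451 -4.3588] op 0.01334658813938088
rotvec [0.0718 0.0109 0.0198] shift if now [ 2.1181  0.3185 -0.6323] shift after turn [ 2.1183  0.3169 -0.6323]
```

>>> carry_out(
  increments=[
    [0,0,0,1,0,-0.3,0],
    [0,0,0,0.7,0,0,0],
    [0,0,0,0.7,0,0,0],
    [0,0,0,0,0,0,0],
  ],
)

```text
time: 9.93
ee_pos: [0.5773, 0.2309, 0.1234]
tcp_rot: [-65.8, 90.0, 17.1]
wrist_force: [-1.2, -0.8, 1.4]
opening: 0.0133
```

Run:
```python
from m import *
go([.577,.2306,.1234],82.9)
for n in('wrist','side','top'): snap(n,n+'5.png')
a=cv2.imread('pics/wrist5.png');b=cv2.imread('pics/side5.png')[60:220,180:360]
cv2.imwrite('pics/w5.png',np.hstack([cv2.resize(a,(400,300)),cv2.resize(b,(338,300))]))
```

```text
t 9.925 pos [0.5773 0.2309 0.1234] q [21.7972 14.0032  8.3803 84.3458 -0.0026 28.8236] jaw 82.97364190455636 F [-1.1941 -0.7921  1.3571] op 0.013259387163605599
rotvec [0.0736 0.0129 0.0286] shift if now [ 0.0092  0.25   -0.2833] shift after turn [ 0.0094  0.2496 -0.2836]
```

View pics/w5.png

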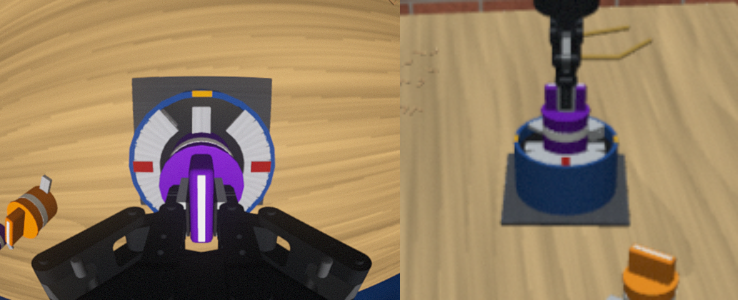

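The vertical force went from −4.4 N to +1.4 N, so it has touched the floor, and the lugs are down inside the gap. Turning a quarter turn clockwise (positive about tool x).

>>> carry_out(
  increments=[
    [7.5,0,0,0,0,0,0],
    [7.5,0,0,0,0,0,0],
    [7.5,0,0,0,0,0,0],
    [7.5,0,0,0,0,0,0],
    [0,0,0,0,0,0,0],
  ],
)

```text
time: 10.7
ee_pos: [0.5776, 0.231, 0.1234]
tcp_rot: [-31.4, 89.9, 21.6]
wrist_force: [-0.4, -0.6, 5.0]
opening: 0.0132
```

Run:
```python
from m import *
go([.577,.2306,.1234],-7.1)
print(sensors.get_obs()['torque'])
```

```text
t 10.7 pos [0.5776 0.231  0.1234] q [21.7964 14.0142  8.3952 84.3097 -0.0002 58.7817] jaw 53.01472812729667 F [-0.4059 -0.6395  4.9644] op 0.013244294033200607
rotvec [60.1147  0.0746  0.0017] shift if now [ 0.0249  0.2693 -0.6956] shift after turn [ 0.0258 -0.4689 -0.5801]
[-0.0501  0.0939 -0.0571]
```

Turning freely, with only a small moment.

>>> carry_out(
  increments=[
    [7.5,0,0,0,0,0,0],
    [7.5,0,0,0,0,0,0],
    [7.5,0,0,0,0,0,0],
    [7.5,0,0,0,0,0,0],
    [7.5,0,0,0,0,0,0],
    [7.5,0,0,0,0,0,0],
    [7.5,0,0,0,0,0,0],
    [7.5,0,0,0,0,0,0],
    [0,0,0,0,0,0,0],
    [0,0,0,0,0,0,0],
  ],
)

```text
time: 11.95
ee_pos: [0.5776, 0.2311, 0.1234]
tcp_rot: [34.2, 89.9, 27.4]
wrist_force: [0.1, 0.1, 5.1]
opening: 0.0134
```

Run:
```python
from m import *
go([.577,.2306,.1234],-7.1)
print(sensors.get_obs()['torque'])
for n in('wrist','side'): snap(n,n+'6.png')
a=cv2.imread('pics/wrist6.png');b=cv2.imread('pics/side6.png')[60:220,180:360]
cv2.imwrite('pics/w6.png',np.hstack([cv2.resize(a,(400,300)),cv2.resize(b,(338,300))]))
```

```text
t 11.95 pos [0.5776 0.2311 0.1234] q [ 21.7998  14.0139   8.3926  84.3103   0.0068 118.5292] jaw -6.729403237551808 F [0.1249 0.0919 5.056 ] op 0.013409580896254946
rotvec [ 0.3706  0.0568 -0.0388] shift if now [ 0.005 -0.517 -0.528] shift after turn [ 0.0059 -0.5204 -0.5247]
[-0.0087  0.0958 -0.0853]
```

View pics/w6.png

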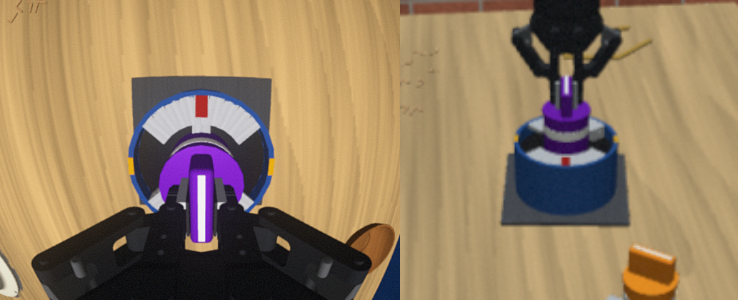

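The bar now points at the red mark. Releasing, then backing straight up.

>>> carry_out(
  increments=[
    [0,0,0,0,0,0,100],
    [0,0,0,0,0,0,100],
    [0,0,0,0,0,0,100],
    [0,0,0,0,0,0,100],
    [0,0,0,0,0,0,100],
    [0,0,0,0,0,0,100],
    [0,0,0,-10,0,0,100],
    [0,0,0,-25,0,0,100],
    [0,0,0,-30,0,0,100],
    [0,0,0,-30,0,0,100],
    [0,0,0,0,0,0,100],
    [0,0,0,0,0,0,100],
  ],
)

```text
time: 13.55
ee_pos: [0.5772, 0.2308, 0.2176]
tcp_rot: [-150.9, 90.0, -158.0]
wrist_force: [0.3, -0.5, -0.4]
opening: 0.0851
```

Run:
```python
from m import *
go([.577,.2306,.1234],-7.1)
o=sensors.get_obs()
for n in('wrist','side','top'): snap(n,n+'7.png')
im=cv2.imread('pics/wrist7.png')[:,:,::-1].copy()
for c,a,m in blobs(im,white,(262,160,305,240),6):
    ys,xs=np.nonzero(m);P=[wonz(xs.mean(),ys.min()-.5,o,.152),wonz(xs.mean(),ys.max()+.5,o,.152)]
    d=P[1]-P[0];print(c,a,ys.min(),ys.max(),(P[0]+P[1])/2,np.linalg.norm(d),np.degrees(np.arctan2(d[1],d[0])))
a=cv2.imread('pics/wrist7.png');b=cv2.imread('pics/side7.png')
cv2.imwrite('pics/w7.png',np.hstack([cv2.resize(a,(400,300)),cv2.resize(b,(400,300))]))
```

```text
t 13.55 pos [0.5772 0.2308 0.2176] q [ 21.7981  14.904   19.8753  94.9851  -0.0001 118.8236] jaw -7.025504907095005 F [ 0.2906 -0.5034 -0.4378] op 0.08510235353895071
rotvec [ 0.0745 -0.012   0.0067] shift if now [94.1887 -0.2609 -0.1649] shift after turn [94.1886 -0.2721 -0.1843]
[282.0278 161.6389] 72 160 164 [0.5826 0.2724 0.152 ] 0.0032560338975245857 -97.04022945325163
[282.2799 213.9528] 318 190 239 [0.5784 0.237  0.152 ] 0.034968456840586554 -97.02129830306488
```

View pics/w7.png

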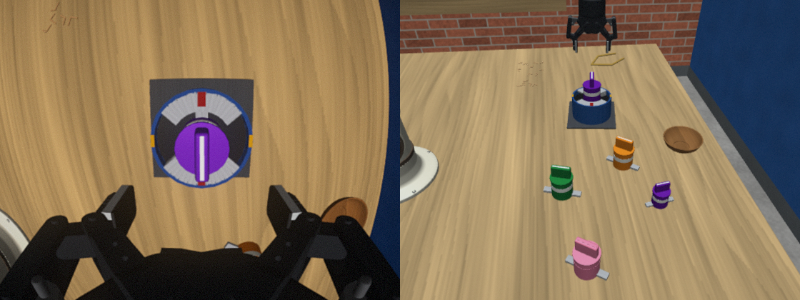

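The canister stands upright in the drum with its bar along the red marks, and the arm is clear. My stripe ROI was clipped at row 239, so I'll repeat that check, confirm the height, and see that amber and green haven't moved.

Run:
```python
from m import *
o=sensors.get_obs()
im=cv2.imread('pics/wrist7.png')[:,:,::-1].copy()
for c,a,m in blobs(im,white,(262,172,305,275),30):
    ys,xs=np.nonzero(m);P=[wonz(xs.mean(),ys.min()-.5,o,.152),wonz(xs.mean(),ys.max()+.5,o,.152)]
    d=P[1]-P[0];print('stripe',(P[0]+P[1])/2,np.linalg.norm(d),np.degrees(np.arctan2(d[1],d[0])))
    s=cv2.imread('pics/side7.png')[:,:,::-1].copy()
    uw=(xs.mean(),(ys.min()+ys.max())/2)
    for c2,a2,m2 in blobs(s,white,(262,96,290,122),4): print('side',c2,a2,tri(wray(*uw,o),ray('side',*c2)))
amb=lambda h:(h[...,0]>8)&(h[...,0]<22)&(h[...,1]>215)&(h[...,2]>120)
gre=lambda h:(h[...,0]>50)&(h[...,0]<80)&(h[...,1]>120)
for n in('0','7'):
    s=cv2.imread(f'pics/side{n}.png')[:,:,::-1].copy()
    for f,r in((amb,(285,185,345,240)),(gre,(200,225,260,285))): print(n,[(c,a) for c,a,_ in blobs(s,f,r,100)])
job_done()
```

```text
stripe [0.5774 0.2322 0.152 ] 0.04452782685666049 -97.017143274908
side [268.0571 103.5714] 35 (array([0.5777, 0.2332, 0.153 ]), np.float64(0.0003725884316517623))
side [276.     112.1111] 9 (array([0.586 , 0.2262, 0.135 ]), np.float64(0.018536658966660492))
stripe [0.5857 0.2117 0.152 ] 0.015005927627626061 -96.06308231711732
side [268.0571 103.5714] 35 (array([0.5808, 0.2165, 0.1619]), np.float64(0.009739926071819173))
side [276.     112.1111] 9 (array([0.5893, 0.2081, 0.1444]), np.float64(0.007212019664421591))
stripe [0.5648 0.2139 0.152 ] 0.014272861872416305 -97.92554004152773
side [268.0571 103.5714] 35 (array([0.5709, 0.2175, 0.162 ]), np.float64(0.010218005504480585))
side [276.     112.1111] 9 (array([0.5785, 0.2093, 0.1455]), np.float64(0.028886538747001506))
0 []
0 [(array([225.0412, 248.3708]), np.int32(801)), (array([226.7252, 273.0305]), np.int32(262))]
7 [(array([308.3879, 210.5776]), np.int32(116))]
7 [(array([225.0771, 248.3943]), np.int32(804)), (array([226.6897, 273.0153]), np.int32(261))]
the job is handed in; nothing more can be done
```

The violet canister is back on the drum, locked, released and handed in at about 13.7 s; no verdict is reported. I took the larger violet one, lowered it through the yellow gap to the socket floor, turned it about 90° clockwise, let go and backed straight up.

**Last checks**
- **Position:** the bar centre is about 2 mm from the measured socket centre.
- **Height:** the bar top triangulates to 0.153 m; a seated canister should give 0.152 m.
- **Angle:** the bar lies at −97.0°, on the measured red-mark line (about −97.1°).
- **Touchdown:** the vertical force went from about −4 N to +1.4 N on reaching the floor, and the turn met little resistance.
- **Green:** its blobs in the side view moved less than 0.1 px from start to end.

**Checks that were weak or failed**
- **Amber:** my colour mask missed it in the first picture, so I have no number for it. In the side pictures it stands in the same place, and the arm never came near it.
- **Stray matches:** the white mask also picked up other white patches. I ignored them, since their two rays missed each other by 7–29 mm against 0.4 mm for the true stripe.

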